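# Load the crucible carrier and hold it up level

## Task

Stand the loose white crucible, mouth up, gently in the empty pocket of the blue two-pocket crucible carrier and let go of it. Then take the carrier by its black cross grip, lift it level about 10 cm clear of the worktop with both crucibles still seated in it, and finish while holding it there, steady and level, without putting it down. Leave the other things on the worktop where they are.

Things in the scene. Friction and masses are not known exactly. Their poses are not given: they have to be found in the camera images.
- carrier: Blue two-pocket crucible carrier, loose, about 0.35 kg empty. Plate 184 x 70 mm (along its own x and y); plate top 13 mm above the worktop, on four 3 mm feet. Its origin is the centre of the underside of the feet; z up. It may stand turned to any yaw. Two round pockets 38 mm wide and 6 mm deep lie 65 mm from the middle, at +x (empty) and -x (already holds a crucible). Over the middle, two steel uprights at y = +-30 mm (8 x 5 mm) carry the black cross grip.
- carrier_grip (a point): Centre of the carrier's black cross grip, 80 mm above the carrier's origin: a straight bar 70 mm long along the carrier's y, 12 mm thick along the carrier's x, 16 mm tall. Axes as the carrier's. Pinch it from above, fingers closing along the carrier's x; the crucibles' rims begin 43 mm from it on either side and stand 42 mm above the worktop.
- empty_pocket (a point): Centre of the floor of the carrier's empty pocket, 7 mm above the carrier's origin and 65 mm along its +x; the pocket's mouth is 6 mm higher. Axes as the carrier's.
- full_pocket (a point): Centre of the floor of the carrier's other pocket, 65 mm along the carrier's -x, in which a crucible already stands. Axes as the carrier's.
- loose_center (a point): Centre (half-way up, 17.5 mm above its base) of the loose white porcelain crucible that stands mouth up on the worktop: a round open cup 35 mm high, 44 mm wide at the rim, tapering to 26 mm at the base, about 45 g. z points out of its mouth. Grasp it from above across the rim, with the fingertips no lower than 8 mm above its base so that they clear the plate round the pocket.
- carried_center (a point): Centre (half-way up, 17.5 mm above its base) of the identical crucible that already stands mouth up in the carrier's full pocket; z points out of its mouth.
- petri: Bystander: round petri dish with cream filling, 61 mm wide, 16 mm high, to the right; origin at the centre of its underside.
- stopper: Bystander: brown-red rubber stopper, 20 mm wide, 24 mm high, left of the carrier; origin at the centre of its underside.
- timer: Bystander: white bench timer, 62 x 66 x 18 mm, behind and to the right; origin at the centre of its underside.
- mortar: Bystander: white porcelain mortar, 91 mm wide, 54 mm high, behind and to the left; origin at the centre of its underside.
- marker_black: Bystander: black marker pen, 138 mm long, 18 mm high, lying to the left; origin at the middle of its underside.
- crucible_loose: The same loose crucible; origin at the centre of its base.
Not all that is in view belongs to the job. Leave any green look-alike of the crucible_loose alone.

How it is judged:
On the way:
1. the loose crucible stands mouth up in the empty pocket, let go, with the carrier still on the worktop (horizontal distance between loose_center and empty_pocket below 0.008 m and z of loose_center in the frame of empty_pocket between 0.013 and 0.0225 m and angle between loose_center's own z axis and vertical below 0.2 rad and contact force between the fingers and crucible_loose below 0.1 N and height (world z) of carrier below 0.008 m), for 0.3 s.
At the end, for the whole second after the job is handed in: The robot still grips the carrier, at rest, its feet 70 to 160 mm above the worktop and level within 0.12 rad (7 degrees), with both crucibles seated mouth up (within 8 mm of their pockets' centres, on the pocket floor within 5 mm, tilted less than 0.2 rad) (height (world z) of carrier between 0.07 and 0.16 m and angle between carrier's own z axis and vertical below 0.12 rad and linear speed of carrier below 0.03 m/s and angular speed of carrier below 0.2 rad/s and contact force between the fingers and carrier above 1 N and horizontal distance between loose_center and empty_pocket below 0.008 m and z of loose_center in the frame of empty_pocket between 0.013 and 0.0225 m and angle between each of loose_center, carried_center's own z axis and vertical below 0.2 rad and horizontal distance between carried_center and full_pocket below 0.008 m and z of carried_center in the frame of full_pocket between 0.013 and 0.0225 m); the arm keeps its last pose, push and grip.
It fails at once if the carrier is tipped by more than 0.35 rad (20 degrees) (angle between carrier's own z axis and vertical above 0.35 rad).
It fails at once if the loose crucible is dropped: let go with its base more than 30 mm above the worktop while the carrier is down (height (world z) of loose_center above 0.0475 m and height (world z) of carrier below 0.01 m and contact force between the fingers and crucible_loose below 0.001 N).
It fails at once if a bystander (petri dish, rubber stopper, timer, mortar, marker) is moved by more than 20 mm (distance of any of petri, stopper, timer, mortar, marker_black from where it was at the start of the episode above 0.02 m).
It also fails if it takes over 48 s, if anything falls off the work surface, if the arm or the gripper's body presses on something with over 40 N, if the wrist force passes 120 N, or if a joint passes its speed limit or range.

## Robot

A 7-joint arm with a two-finger parallel gripper is mounted at the origin on a cart in front of the work surface, level with it; the furniture and walls round the work are solid. World frame = base frame: x ahead of the robot, y to its left, z up, the work surface at z = 0. Lengths are in m, angles in rad, forces in N, time in s.
With the tool pointing down it reaches from about 0.4 to 0.85 m from the base axis. Payload 10.4 kg.
Tool frame: the origin (TCP) lies midway between the tips of the shut fingers; the grasp point (between the pads) lies 19 mm behind it; y points along the fingers, z is the direction in which the jaws open and shut, and the axes are right-handed (so a half turn about y gives the same grasp; the last joint's range is limited). The gripper opens to 85 mm and grips with 20 to 120 N. Pads are 22 mm wide; open, the fingers measure 114 mm over their backs; the gripper's body (76 mm by 85 mm) begins 54 mm behind the grasp point. The pads swing forward as they close: fully open they stand 13 mm farther back than shut.
Start: joints at [1.178, 0.332, -0.065, 1.46, 0.022, 1.35, -0.088], TCP at [0.226, -0.583, 0.2] pointing down, gripper open.
Joint ranges: [-2.6, 2.6], [-0.5, 2.12], [-1.47, 1.34], [0.16, 2.42], [-1.27, 4.41], [0.06, 2.06], [-2.6, 2.6]. Speed limits (rad/s): [2.22, 2.22, 2.79, 2.79, 3.14, 3.14, 3.14].

## Interface

Orientations are given as a rotation vector (axis times angle).
In Python, from cell import readout, read_camera, order, finder gives the robot as it stands. The module is installed in compiled form; this text tells all that it offers.
- The arm moves only by the tool jog_arm, never from a script. Its argument "plan" is a list of rows, each an object with "delta_pos": the shift along the world's x, y, z in cm, a list of three; "turn": the turn, a rotation vector about the world's x, y, z in rad, a list of three. In form: [{"delta_pos": [x, y, z], "turn": [wx, wy, wz]}, ...]. A call has 1 to 10 rows; each row shifts and turns the commanded pose from where the row before left it; what a row does not reach is not made up. A row lasts 1/8 s, in which the tool goes at most 62.5 mm and 10.7 degrees, less where a joint would pass 70% of its speed; a pose out of reach is approached as far as the arm can. A call with a gripper value outside its range is refused whole. "hand" is the opening in per cent of the stroke, from 0 (shut) to 100 (fully open), set as the call begins (left out, the last holds). The fingers move at their own pace and stop on an object; "grip_force" is the grip in N (left out, the last holds). Time passes only in rows, so rows that do not move let the fingers close. It gives the time, the measured TCP pose, the force and the opening at its end, in the units of the state.
- readout.get_state(): the state, without advancing time (a new reading comes with each control period).
- read_camera(name): name is "scene" or "top" or "wrist"; returns a dict with "frame" (400x640x3 uint8, red, green, blue), "fx", "fy", "cx", "cy" (pixels), "eye" and "rotation" of the camera in the world. Camera axes: x right, y down, z forward; pixel columns grow to the right and rows downward; lengths in m; the calibration is good to about 2 mm. A picture is of the moment at which its call begins. There is no depth.
- order.sign_off(): hands the job in, once; it reports no verdict.
Trained networks look in a picture, given as the dict that the camera call returned (one of the last four; its "shot" number tells which), for a name from the list of things; names that differ only in an ending like _2 or _b are one class to them, and where a whole thing is asked for, a point or a joint stands for the part that bears it (a point fixed in the world has none). Each returns a list of dicts, best first, with "p" (0 to 1); they miss things now and then, are a little off and sometimes report something else, mostly with a low value. They report only what shows in the picture. A call takes as long as a camera call. They do not tell look-alikes from the thing itself.
- finder.regions_of(picture, target): "region" (400x640 bool, what is visible of it) and "extent" ([left, top, width, height] in pixels, round what is visible of it).
The state is a dict: "time": time; "joint_positions": joint angles; "dq": joint speeds; "effort": joint torques, N m; "position": TCP position; "ee_rot": TCP orientation; "force": force on the tool from outside, world axes, zero at the start; "wrist_torque": the same for the moment, N m; "gripper_width": finger opening in m.
Only numpy, scipy, OpenCV 4.12 (cv2) and the standard library are available. Lean on these libraries where they do the work, as an engineer would, in place of code of your own. Each camera call takes 0.05 s, during which the arm holds its last target. There are 200 camera calls.

## Working session

There is one attempt and no reset: what is moved stays moved. The work goes in short steps, Python scripts to look and compute and a tool call to move; the robot and the scene stay as the last step left them, time stands still between calls to the robot, and variables do not carry over. Pictures are saved under pics/ and viewed, about 8 in all and at most 12, crops included, and the job is handed in when it is done.

Besides the shell and the picture viewer there is one more tool, called after "Emit:" as name(argument=value, ...) on one line, values as JSON. jog_arm: Moves the arm, as the interface text tells. Its arguments: {"type":"object","properties":{"plan":{"type":"array","items":{"type":"object","properties":{"delta_pos":{"type":"array","items":{"type":"number"}},"turn":{"type":"array","items":{"type":"number"}}}}},"hand":{"type":"number"},"grip_force":{"type":"number"}},"required":["plan"]}

```bash
mkdir -p pics
cat > h.py <<'E'
import numpy as np, cv2
from cell import readout, read_camera, order, finder
from scipy.spatial.transform import Rotation as R
def rot(p):
    r=np.array(p["rotation"]); return r if r.shape==(3,3) else R.from_rotvec(r).as_matrix()
def toplane(p,u,v,z):
    d=rot(p)@np.array([(u-p["cx"])/p["fx"],(v-p["cy"])/p["fy"],1]); e=np.array(p["eye"])
    return e+d*(z-e[2])/d[2]
def proj(p,X):
    c=rot(p).T@(np.array(X)-np.array(p["eye"])); return np.array([p["fx"]*c[0]/c[2]+p["cx"],p["fy"]*c[1]/c[2]+p["cy"]])
def save(p,n): cv2.imwrite(f"pics/{n}.png",p["frame"][:,:,::-1])
E
python3 - <<'E'
from h import *
s=readout.get_state(); print({k:np.round(s[k],3) for k in ("time","position","ee_rot","gripper_width")})
im=[]
for c in ("top","scene"):
    p=read_camera(c); print(c,np.round(p["eye"],3),np.shape(p["rotation"]),np.round(rot(p),2).tolist(),p["fx"]); im.append(p["frame"])
    for n in ("carrier","carrier_grip","crucible_loose","loose_center","petri","stopper","timer","mortar","marker_black"):
        for r in finder.regions_of(p,n)[:4]:
            v,u=np.nonzero(r["region"]); print(n,round(r["p"],2),r["extent"],len(u),np.round([u.mean(),v.mean()],1),np.round(toplane(p,u.mean(),v.mean(),{"carrier_grip":.08,"crucible_loose":.02,"loose_center":.02}.get(n,.01)),3)[:2])
    save(p,c+"0")
E
```

```text
{'time': np.float64(0.0), 'position': array([ 0.226, -0.582,  0.199]), 'ee_rot': array([-0.378,  2.021, -2.018]), 'gripper_width': np.float64(0.086)}
top [-0.02   0.126  1.452] (3,) [[-0.29, -0.88, 0.37], [-0.96, 0.27, -0.12], [0.01, -0.39, -0.92]] 435.8183949311519
carrier 0.63 [276.3, 200.3, 42.7, 48.2] 902 [298.8 224.9] [0.485 0.04 ]
carrier_grip 0.94 [276.7, 199.7, 42.9, 49.3] 916 [298.6 224.5] [0.462 0.044]
carrier_grip 0.53 [362.6, 153.9, 18.9, 18.7] 255 [372.6 163.2] [ 0.607 -0.269]
crucible_loose 0.49 [360.8, 207.8, 12.5, 14.0] 119 [366.6 214.8] [ 0.448 -0.198]
crucible_loose 0.48 [355.4, 188.8, 12.1, 13.7] 118 [362.6 194.7] [ 0.525 -0.21 ]
loose_center 0.49 [361.4, 206.2, 12.1, 14.4] 111 [366.3 214.6] [ 0.449 -0.197]
loose_center 0.47 [357.0, 188.8, 11.1, 12.9] 121 [362.5 194.7] [ 0.525 -0.209]
timer 0.5 [359.8, 156.3, 22.5, 18.0] 257 [373.  163.1] [ 0.639 -0.291]
mortar 0.95 [205.1, 204.5, 27.9, 25.1] 515 [218.  215.9] [0.6   0.303]
marker_black 0.53 [187.3, 259.0, 42.3, 13.0] 195 [208.1 265. ] [0.437 0.371]
scene [-0.315  0.494  1.089] (3,) [[-0.51, -0.62, 0.6], [-0.86, 0.
[... 168 characters left out ...]
1242 [317.5 234.7] [0.435 0.069]
crucible_loose 0.56 [383.3, 205.6, 18.5, 15.2] 170 [392.2 210.9] [ 0.449 -0.196]
crucible_loose 0.55 [376.4, 185.8, 12.2, 15.7] 167 [380.6 193.6] [ 0.527 -0.208]
loose_center 0.46 [372.3, 185.7, 17.0, 18.8] 170 [380.7 193.9] [ 0.525 -0.208]
petri 0.83 [445.4, 181.6, 21.2, 13.4] 240 [456.7 187.1] [ 0.438 -0.44 ]
stopper 0.46 [248.1, 278.8, 6.4, 7.5] 61 [252.3 280.3] [0.436 0.268]
timer 0.72 [370.4, 156.8, 22.7, 19.2] 312 [380.4 166.7] [ 0.639 -0.287]
mortar 0.78 [200.4, 226.3, 33.3, 34.0] 759 [218.3 240.5] [0.61  0.294]
mortar 0.21 [185.0, 292.5, 56.1, 9.6] 369 [212.8 296.9] [0.44  0.377]
marker_black 0.6 [187.6, 293.7, 53.4, 5.1] 269 [211. 297.] [0.442 0.381]
```

Run:
```python
import cv2,numpy as np
a=cv2.imread("pics/top0.png")[140:290,190:470]; b=cv2.imread("pics/scene0.png")[140:290,190:470]
cv2.imwrite("pics/both.png",cv2.resize(np.vstack([a,b]),None,fx=2,fy=2,interpolation=cv2.INTER_CUBIC))
```

```text
(no output)
```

View pics/both.png

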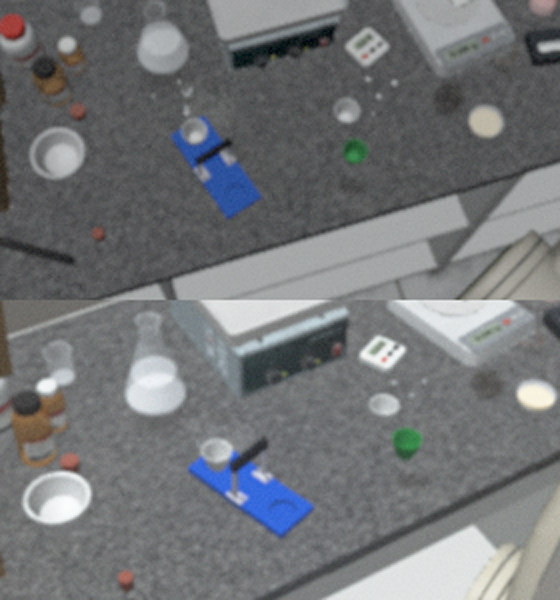

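The white cup at top-camera px (363,195) is the loose one, at about (0.525,-0.209). The green look-alike at px (367,215) sits about 77 mm nearer the robot. The carrier's empty pocket points towards the robot. Next I'll get the carrier's yaw and the tool axes.

```bash
cat >> h.py <<'E'
def blue(p,z=.013):
    f=cv2.cvtColor(p["frame"],cv2.COLOR_RGB2HSV); m=((f[...,0]>105)&(f[...,0]<130)&(f[...,1]>150)&(f[...,2]>60)).astype(np.uint8)
    n,l,st,_=cv2.connectedComponentsWithStats(m); i=1+st[1:,4].argmax(); v,u=np.nonzero(l==i)
    P=np.array([toplane(p,a,b,z)[:2] for a,b in zip(u,v)]); c,wh,ang=cv2.minAreaRect((P*1000).astype(np.float32))
    return np.array(c)/1000,wh,ang+(90 if wh[1]>wh[0] else 0)
E
python3 - <<'E'
from h import *
s=readout.get_state(); print(np.round(R.from_rotvec(s["ee_rot"]).as_matrix(),3))
for c in ("top","scene","wrist"):
    p=read_camera(c)
    if c=="wrist": print(np.round(p["eye"],3),np.round(rot(p),2).tolist(),p["fx"]); save(p,"w0")
    else: print(c,blue(p), toplane(p,308.5,234,.013), toplane(p,287.5,205,.04))
E
```

```text
[[-0.932  0.     0.361]
 [-0.361 -0.    -0.932]
 [-0.    -1.     0.   ]]
top (array([0.45975604, 0.03229968]), (110.50802612304688, 67.94581604003906), 17.333864212036133) [0.442171  0.0171254 0.013    ] [0.55673808 0.05919431 0.04      ]
scene (array([0.4673887 , 0.03755373]), (129.0276336669922, 72.06228637695312), 17.634489059448242) [0.50031681 0.06169761 0.013     ] [0.60964565 0.07149289 0.04      ]
[ 0.299 -0.556  0.373] [[0.36, -0.89, -0.29], [-0.93, -0.35, -0.11], [-0.0, 0.31, -0.95]] 340.6153602619781
```

Emit:
jog_arm(plan=[{"delta_pos": [3.7,4.6,0],"turn": [0,0,-0.065]},{"delta_pos": [3.7,4.7,0],"turn": [0,0,0]},{"delta_pos": [3.7,4.7,0],"turn": [0,0,0]},{"delta_pos": [3.7,4.7,0],"turn": [0,0,0]},{"delta_pos": [3.7,4.7,0],"turn": [0,0,0]},{"delta_pos": [3.7,4.7,0],"turn": [0,0,0]},{"delta_pos": [3.7,4.7,0],"turn": [0,0,0]},{"delta_pos": [3.9,4.6,0],"turn": [0,0,0]},{"delta_pos": [0,0,0],"turn": [0,0,0]}], hand=100, grip_force=25)

```text
time: 2.28
position: [0.5267, -0.2032, 0.2002]
ee_rot: [-0.322, 2.054, -2.05]
force: [-0.4, -0.1, 0.1]
gripper_width: 0.0858
```

Run:
```python
from h import *
p=read_camera("wrist"); s=readout.get_state(); print(s["time"],np.round(s["position"],4),np.round(R.from_rotvec(s["ee_rot"]).as_matrix(),3).tolist(),np.round(s["force"],1))
f=p["frame"].copy()
for r in finder.regions_of(p,"crucible_loose"):
    v,u=np.nonzero(r["region"]); e=r["extent"]
    c,(w,h),a=cv2.fitEllipse(cv2.findContours(r["region"].astype(np.uint8),0,1)[0][0])
    print(round(r["p"],2),e,np.round(f[v,u].mean(0)),np.round([u.mean(),v.mean(),*c,w,h],1),toplane(p,*c,.035)); cv2.ellipse(f,(c,(w,h),a),(255,0,0),1)
p["frame"]=f; save(p,"w1")
```

```text
2.325 [ 0.5251 -0.2064  0.2001] [[-0.953, 0.0, 0.304], [-0.304, 0.001, -0.953], [-0.0, -1.0, -0.0]] [-0.2 -0.5  0.2]
0.76 [302.5, 153.4, 42.2, 41.0] [194. 197. 194.] [322.9 175.7 322.9 175.7  40.   41.7] [ 0.52091329 -0.20828659  0.035     ]
0.56 [275.9, 214.1, 35.4, 41.0] [ 49. 126.  65.] [291.6 235.6 291.6 235.6  37.5  38.6] [ 0.44711061 -0.19677352  0.035     ]
0.28 [464.4, 267.7, 47.9, 46.7] [226. 223. 207.] [490.1 288.1 490.  288.4  37.9  49.5] [ 0.45435543 -0.43031354  0.035     ]
```

View pics/w1.png

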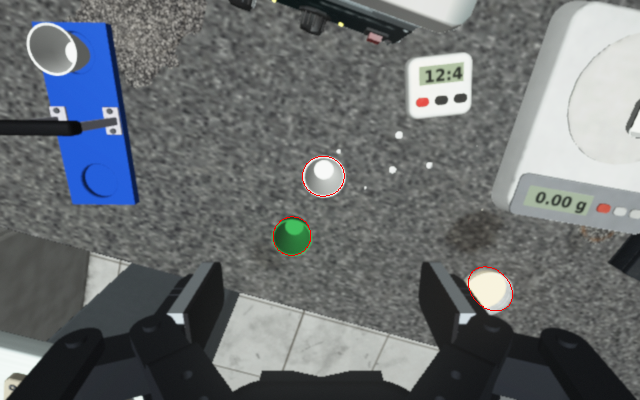

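The white cup's rim is at px (323,176), which gives about (0.521,-0.208). The green cup is at (292,236) and clear of the finger plane. I'll descend halfway and look again.

Emit:
jog_arm(plan=[{"delta_pos": [-0.4,0,-4.5],"turn": [0,0,0]},{"delta_pos": [0,0,-4.5],"turn": [0,0,0]},{"delta_pos": [0,0,0],"turn": [0,0,0]}])

```text
time: 2.75
position: [0.5169, -0.2096, 0.1074]
ee_rot: [-0.32, 2.063, -2.058]
force: [-0.2, 0.0, 0.5]
gripper_width: 0.0855
```

Run:
```python
from h import *
p=read_camera("wrist"); s=readout.get_state(); print(s["time"],np.round(s["position"],4))
f=p["frame"].copy()
for r in finder.regions_of(p,"crucible_loose"):
    v,u=np.nonzero(r["region"])
    c,(w,h),a=cv2.fitEllipse(cv2.findContours(r["region"].astype(np.uint8),0,1)[0][0])
    print(round(r["p"],2),r["extent"],np.round(f[v,u].mean(0)),np.round([*c,w,h],1),toplane(p,*c,.035)); cv2.ellipse(f,(c,(w,h),a),(255,0,0),1)
p["frame"]=f; save(p,"w2")
```

```text
2.8 [ 0.5187 -0.2098  0.11  ]
0.81 [292.1, 160.1, 53.2, 57.9] [196. 199. 196.] [319.9 191.1  53.9  55.6] [ 0.52075901 -0.20867801  0.035     ]
0.63 [253.2, 240.4, 51.4, 52.0] [ 46. 121.  62.] [278.9 268.6  50.6  52.5] [ 0.44786804 -0.19662249  0.035     ]
```

View pics/w2.png

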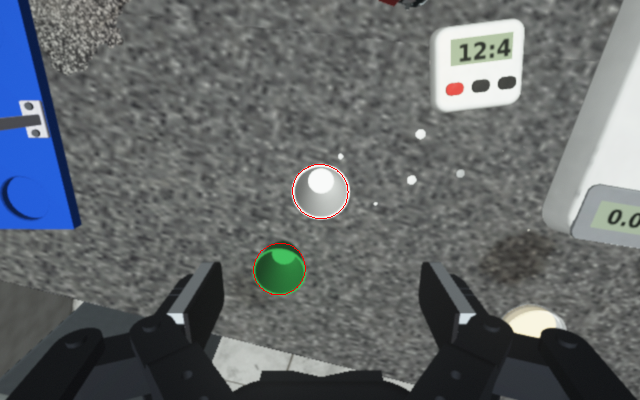

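The two measurements agree on (0.521,-0.2085). I'll descend and close.

Emit:
jog_arm(plan=[{"delta_pos": [0,0,-4],"turn": [0,0,0]},{"delta_pos": [0,0,-3.5],"turn": [0,0,0]},{"delta_pos": [0,0,-1.7],"turn": [0,0,0]},{"delta_pos": [0,0,-0.8],"turn": [0,0,0]},{"delta_pos": [0,0,0],"turn": [0,0,0]}])

```text
time: 3.48
position: [0.5205, -0.2091, 0.011]
ee_rot: [-0.315, 2.056, -2.058]
force: [-0.8, 0.3, 0.7]
gripper_width: 0.0853
```

Emit:
jog_arm(plan=[{"delta_pos": [0,0,0],"turn": [0,0,0]},{"delta_pos": [0,0,0],"turn": [0,0,0]},{"delta_pos": [0,0,0],"turn": [0,0,0]},{"delta_pos": [0,0,0],"turn": [0,0,0]},{"delta_pos": [0,0,0],"turn": [0,0,0]},{"delta_pos": [0,0,0],"turn": [0,0,0]}], hand=25, grip_force=25)

```text
time: 4.22
position: [0.5199, -0.2088, 0.0101]
ee_rot: [-0.316, 2.057, -2.057]
force: [0.1, -0.1, -0.1]
gripper_width: 0.0217
```

Run:
```python
from h import *
p=read_camera("wrist"); s=readout.get_state(); print(s["time"],np.round(s["position"],4),s["gripper_width"],np.round(s["force"],2))
save(p,"w3")
```

```text
4.275 [ 0.5199 -0.2088  0.0101] 0.02168340039543623 [-0.15  0.17  1.  ]
```

View pics/w3.png

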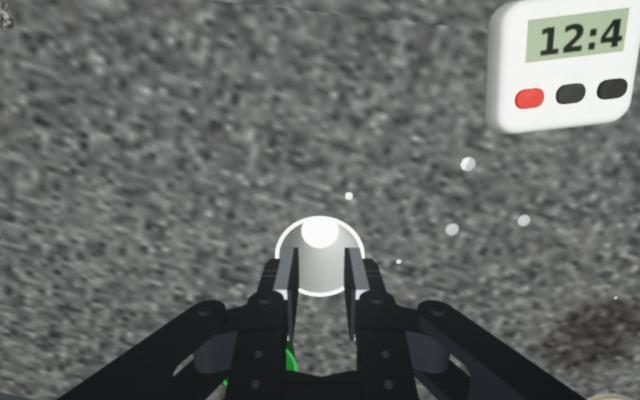

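Run:
```python
from h import *
p=read_camera("wrist"); s=readout.get_state(); t=np.array(s["position"]); M=R.from_rotvec(s["ee_rot"]).as_matrix()
print("eye",p["eye"]-t)
print("tcp",proj(p,t),"tips",[proj(p,t+M[:,2]*d+[0,0,h]) for d in(-.011,.011) for h in (0,.02)])
c=toplane(p,320,256.5,.035); print("cup",c,"base",proj(p,[c[0],c[1],0.003]), "rim side", proj(p,c+.022*M[:,0]),proj(p,c-.022*M[:,0]),proj(p,c+.022*M[:,2]),proj(p,c-.022*M[:,2]))
save(p,"w3")
for n in ("top","scene"):
    q=read_camera(n); 
    u,v=proj(q,c).astype(int); cv2.imwrite(f"pics/{n}4.png",cv2.resize(q["frame"][v-40:v+40,u-50:u+50,::-1],None,fx=4,fy=4,interpolation=cv2.INTER_CUBIC))
a=cv2.imread("pics/w3.png")[200:360,220:420]; a=cv2.resize(a,None,fx=2,fy=2)
cv2.imwrite("pics/c4.png",np.hstack([cv2.imread("pics/top4.png"),cv2.imread("pics/scene4.png")]))
```

```text
eye [0.07517073 0.02231549 0.17268068]
tcp [318.52809786 236.42286581] tips [array([298.64559602, 236.39295745]), array([296.12973295, 253.11783897]), array([338.4099217 , 236.45277316]), array([340.35886336, 253.18373639])]
cup [ 0.52085785 -0.20938359  0.035     ] base [320.16422575 230.10691942] rim side [319.97088366 295.78539402] [320.03162317 213.8322526 ] [365.5440882  256.56772588] [274.45235386 256.43226883]
```

View pics/c4.png

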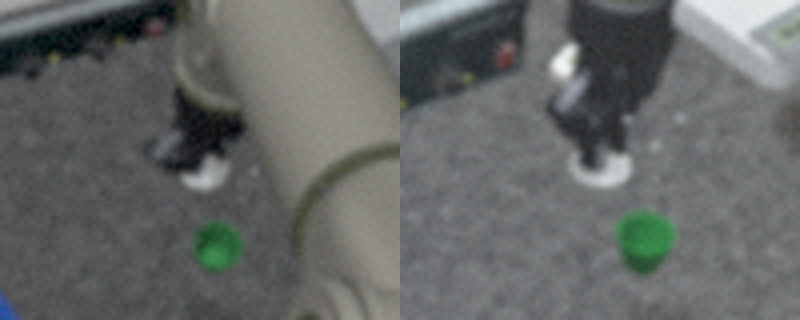

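Run:
```python
import cv2
a=cv2.imread("pics/w3.png")[190:370,200:440]; cv2.imwrite("pics/c5.png",cv2.resize(a,None,fx=3.3,fy=3.3,interpolation=cv2.INTER_CUBIC))
```

```text
(no output)
```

View pics/c5.png

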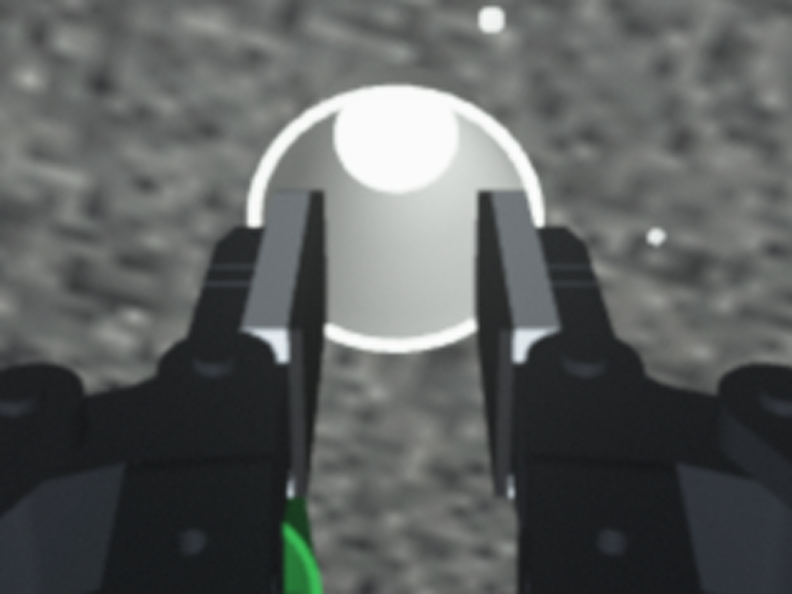

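The picture shows the cup standing undisturbed. The pads closed above its rim: the tip edges at px (298,248) and (345,248) lie about 28 mm higher than the TCP reading suggests. I'll go up, open partly, and descend lower in small steps while watching the force.

Emit:
jog_arm(plan=[{"delta_pos": [0,0,2.5],"turn": [0,0,0]},{"delta_pos": [0,0,1.5],"turn": [0,0,0]}])

```text
time: 4.68
position: [0.5203, -0.2088, 0.0512]
ee_rot: [-0.315, 2.056, -2.057]
force: [0.1, 0.0, -0.8]
gripper_width: 0.0209
```

Emit:
jog_arm(plan=[{"delta_pos": [0,0,0],"turn": [0,0,0]},{"delta_pos": [0,0,0],"turn": [0,0,0]},{"delta_pos": [0,0,0],"turn": [0,0,0]},{"delta_pos": [0,0,0],"turn": [0,0,0]}], hand=80)

```text
time: 5.18
position: [0.5196, -0.2086, 0.0496]
ee_rot: [-0.317, 2.058, -2.057]
force: [-0.2, -0.4, -0.2]
gripper_width: 0.0682
```

Run:
```python
from h import *
p=read_camera("wrist"); s=readout.get_state(); t=np.array(s["position"]); M=R.from_rotvec(s["ee_rot"]).as_matrix(); w=s["gripper_width"]; print(s["time"],t,w,s["force"])
f=p["frame"].copy()
for h,c in ((0,(255,0,0)),(.013,(255,255,0)),(.03,(0,255,255))):
  for sg in (-1,1):
    a=[proj(p,t+sg*M[:,2]*w/2+M[:,0]*x+[0,0,h]) for x in(-.011,.011)]
    cv2.line(f,*[tuple(int(round(k)) for k in q) for q in a],c,1)
p["frame"]=f; save(p,"w6"); q=read_camera("scene"); u,v=proj(q,t).astype(int)
g=q["frame"].copy(); cv2.circle(g,(u,v),1,(255,0,0),-1)
cv2.imwrite("pics/c6.png",np.hstack([cv2.resize(f[150:350,170:470,::-1],None,fx=1.6,fy=1.6),cv2.resize(g[v-40:v+24,u-32:u+32,::-1],(320,320),interpolation=cv2.INTER_CUBIC)]))
```

```text
5.225 [ 0.51968927 -0.20865434  0.04971396] 0.06836711987466065 [0.08316668 0.166867   0.41073246]
```

View pics/c6.png

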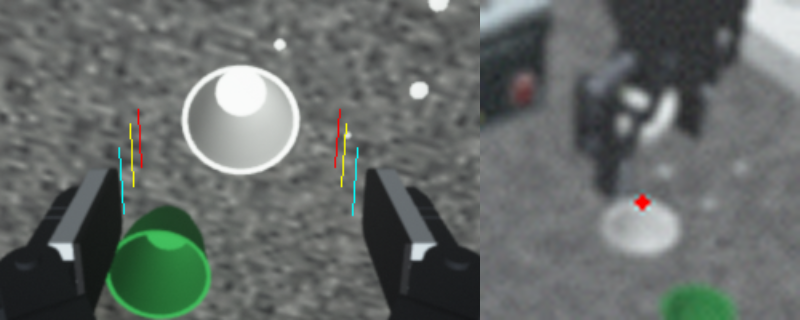

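The tips sit about 34 mm above the TCP reading at this opening, so there's a constant offset of about 25 mm from what the text says. I'll descend in guarded steps below the nominal height.

Emit:
jog_arm(plan=[{"delta_pos": [0.1,0,-2.5],"turn": [0,0,0]},{"delta_pos": [0,0,-1.5],"turn": [0,0,0]},{"delta_pos": [0,0,-0.7],"turn": [0,0,0]},{"delta_pos": [0,0,-0.3],"turn": [0,0,0]},{"delta_pos": [0,0,0],"turn": [0,0,0]}])

```text
time: 5.9
position: [0.5212, -0.2088, 0.0004]
ee_rot: [-0.316, 2.057, -2.057]
force: [-0.2, 0.1, 1.3]
gripper_width: 0.0681
```

Emit:
jog_arm(plan=[{"delta_pos": [0,0,-0.3],"turn": [0,0,0]},{"delta_pos": [0,0,-0.3],"turn": [0,0,0]},{"delta_pos": [0,0,0],"turn": [0,0,0]}])

```text
time: 6.28
position: [0.5207, -0.2087, -0.006]
ee_rot: [-0.316, 2.057, -2.057]
force: [0.1, 1.1, -0.0]
gripper_width: 0.0683
```

Emit:
jog_arm(plan=[{"delta_pos": [0,0,-0.3],"turn": [0,0,0]},{"delta_pos": [0,0,-0.2],"turn": [0,0,0]},{"delta_pos": [0,0,0],"turn": [0,0,0]}])

```text
time: 6.65
position: [0.5207, -0.2087, -0.0111]
ee_rot: [-0.316, 2.058, -2.057]
force: [-0.8, 0.2, 0.1]
gripper_width: 0.0682
```

Emit:
jog_arm(plan=[{"delta_pos": [0,0,-0.3],"turn": [0,0,0]},{"delta_pos": [0,0,-0.2],"turn": [0,0,0]},{"delta_pos": [0,0,0],"turn": [0,0,0]}])

```text
time: 7.02
position: [0.5207, -0.2087, -0.0161]
ee_rot: [-0.316, 2.058, -2.057]
force: [-0.5, -0.1, -0.3]
gripper_width: 0.0679
```

Emit:
jog_arm(plan=[{"delta_pos": [0,0,0],"turn": [0,0,0]},{"delta_pos": [0,0,0],"turn": [0,0,0]},{"delta_pos": [0,0,0],"turn": [0,0,0]},{"delta_pos": [0,0,0],"turn": [0,0,0]},{"delta_pos": [0,0,0],"turn": [0,0,0]}], hand=25)

```text
time: 7.65
position: [0.5211, -0.2088, -0.0156]
ee_rot: [-0.316, 2.057, -2.057]
force: [-1.2, 1.7, 5.2]
gripper_width: 0.041
```

Run:
```python
from h import *
p=read_camera("wrist"); s=readout.get_state(); print(s["time"],np.round(s["position"],4),s["gripper_width"],np.round(s["force"],2))
cv2.imwrite("pics/c7.png",cv2.resize(p["frame"][180:380,200:440,::-1],None,fx=2,fy=2)); save(p,"w7")
```

```text
7.7 [ 0.5211 -0.2088 -0.0156] 0.04084650493120667 [-0.72  0.8   5.5 ]
```

View pics/c7.png

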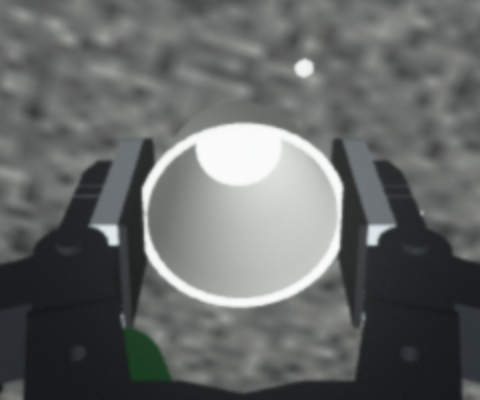

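Gripped at 41 mm with the rim evenly between the pads. I'll lift slowly.

Emit:
jog_arm(plan=[{"delta_pos": [0,0,0.5],"turn": [0,0,0]},{"delta_pos": [0,0,1],"turn": [0,0,0]},{"delta_pos": [0,0,2],"turn": [0,0,0]},{"delta_pos": [0,0,3],"turn": [0,0,0]},{"delta_pos": [0,0,4],"turn": [0,0,0]},{"delta_pos": [0,0,2],"turn": [0,0,0]},{"delta_pos": [0,0,0],"turn": [0,0,0]}])

```text
time: 8.57
position: [0.5219, -0.2092, 0.1111]
ee_rot: [-0.313, 2.054, -2.058]
force: [-0.3, -0.4, -1.1]
gripper_width: 0.041
```

Run:
```python
from h import *
p=read_camera("wrist"); s=readout.get_state(); print(s["time"],np.round(s["position"],4),s["gripper_width"],np.round(s["force"],2))
cv2.imwrite("pics/c8.png",p["frame"][:,:,::-1])
for r in finder.regions_of(p,"crucible_loose")[:3]: print(r["p"],r["extent"])
for n in("carrier","carrier_grip"):
  for r in finder.regions_of(p,n)[:2]: print(n,r["p"],r["extent"])
print(blue(p))
```

```text
8.625 [ 0.521  -0.209   0.1096] 0.04089412882212641 [ 0.04  0.14 -1.15]
0.47 [272.6, 242.8, 15.5, 14.8]
carrier 0.71 [1.9, 0.4, 78.3, 233.5]
carrier_grip 0.82 [0.0, 0.0, 79.9, 234.6]
(array([0.4957207, 0.0334668]), (178.22225952148438, 70.9453353881836), 17.23733901977539)
```

Held: the width stays 41 mm and the weight shows as -1.1 N. I'll move towards the carrier for a close look at the pocket.

Emit:
jog_arm(plan=[{"delta_pos": [-2,3,0.5],"turn": [0,0,0]},{"delta_pos": [-2.5,4,1],"turn": [0,0,0]},{"delta_pos": [-2.5,4,0.5],"turn": [0,0,0]},{"delta_pos": [-1,2,0],"turn": [0,0,0]},{"delta_pos": [0,0,0],"turn": [0,0,0]},{"delta_pos": [0,0,0],"turn": [0,0,0]}])

```text
time: 9.52
position: [0.4412, -0.0797, 0.1288]
ee_rot: [-0.315, 2.058, -2.058]
force: [0.4, 0.3, -0.6]
gripper_width: 0.041
```

Run:
```python
from h import *
import pickle
p=read_camera("wrist"); s=readout.get_state(); print(s["time"],np.round(s["position"],4),s["gripper_width"],np.round(s["force"],2))
pickle.dump(p,open("w8.pkl","wb")); save(p,"w8"); print(blue(p))
```

```text
9.575 [ 0.4412 -0.0798  0.1288] 0.0406910419557499 [-0.29 -1.31 -0.29]
(array([0.47774661, 0.03437777]), (143.1270751953125, 71.46968078613281), 17.39214515686035)
```

View pics/w8.png

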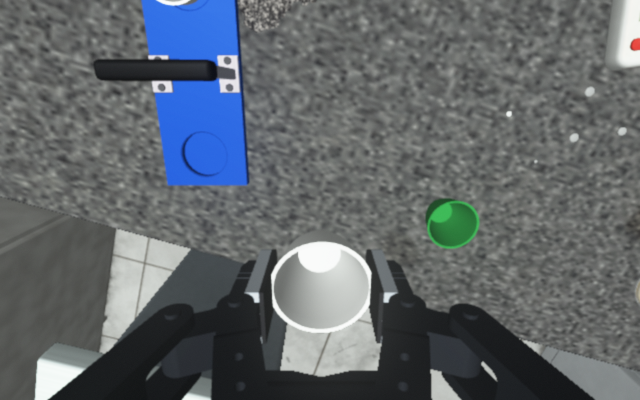

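The pocket's ring is centred at about px (205,153), the plate's near end corners are at (168,186) and (248,184), and the held cup sits upright with its rim at (321,286).

Run:
```python
from h import *
import pickle
p=pickle.load(open("w8.pkl","rb"))
a,b=[toplane(p,*k,.013)[:2] for k in((168,186),(248,184))]
g=cv2.cvtColor(p["frame"],cv2.COLOR_RGB2GRAY)[125:180,175:235]
e=cv2.Canny(g,20,50); v,u=np.nonzero(e); 
d=np.hypot(u+175-205,v+125-153); k=(d<28)&(d>14); E=cv2.fitEllipse(np.c_[u+175,v+125][k].astype(np.float32)); print("pocket ell",E)
pk=toplane(p,*E[0],.013)[:2]; print("pocket",pk,toplane(p,205,153,.013)[:2])
n=b-a; print("end",a,b,np.linalg.norm(n),np.degrees(np.arctan2(n[1],n[0])))
gb=[toplane(p,*k,.088)[:2] for k in((96,68),(216,70))]; print("grip",gb,np.mean(gb,0),np.linalg.norm(gb[0]-gb[1]))
for y in (17.3,17.5):
  x=-np.array([np.cos(np.radians(y)),np.sin(np.radians(y))]); print("pocket from end",(a+b)/2-.027*x,"origin from end",(a+b)/2-.092*x,"origin from pocket",pk-.065*x)
print("cup rim",toplane(p,321,286.5,.1794))
```

```text
pocket ell ((204.89590454101562, 153.4881591796875), (41.380428314208984, 47.67034912109375), 128.50909423828125)
pocket [0.43535786 0.02097357] [0.43579885 0.02097292]
end [0.39714217 0.04618141] [ 0.42009581 -0.02056625] 0.07058412522312488 -71.02258646781424
grip [array([0.48706265, 0.07157595]), array([0.50712836, 0.00423417])] [0.49709551 0.03790506] 0.07026768783936126
pocket from end [0.43439753 0.0208367 ] origin from end [0.49645698 0.04016607] origin from pocket [0.49741731 0.04030294]
pocket from end [0.43436935 0.02092664] origin from end [0.49636095 0.04047251] origin from pocket [0.49734946 0.04051945]
cup rim [ 0.44209373 -0.08093298  0.1794    ]
```

Emit:
jog_arm(plan=[{"delta_pos": [-0.2,3,0],"turn": [0,0,0]},{"delta_pos": [-0.3,4,-1],"turn": [0,0,0]},{"delta_pos": [-0.2,2.4,-1],"turn": [0,0,0]},{"delta_pos": [0,0.8,-1],"turn": [0,0,0]},{"delta_pos": [0,0,-2],"turn": [0,0,0]},{"delta_pos": [0,0,-2],"turn": [0,0,0]},{"delta_pos": [0,0,0],"turn": [0,0,0]},{"delta_pos": [0,0,0],"turn": [0,0,0]}])

```text
time: 10.58
position: [0.4345, 0.0227, 0.0596]
ee_rot: [-0.314, 2.058, -2.058]
force: [-0.1, -0.4, -1.1]
gripper_width: 0.0409
```

Run:
```python
from h import *
import pickle
p=read_camera("wrist"); s=readout.get_state(); print(s["time"],np.round(s["position"],4),s["gripper_width"],np.round(s["force"],2))
pickle.dump(p,open("w9.pkl","wb"))
# predicted overlays: plate outline, grip top, full pocket
f=p["frame"].copy(); y=np.radians(17.4); x=-np.array([np.cos(y),np.sin(y)]); yy=np.array([-x[1],x[0]]); o=np.array([.497,.0403])
P=lambda a,b,z: tuple(int(round(k)) for k in proj(p,[*(o+a*x+b*yy),z]))
for a,b in (((.092,-.035),(.092,.035)),((-.092,.035),(.092,.035)),((-.092,-.035),(.092,-.035))): cv2.line(f,P(*a,.013),P(*b,.013),(255,0,0),1)
for k in ((-.006,-.035),(.006,-.035),(.006,.035),(-.006,.035)): cv2.circle(f,P(*k,.088),2,(0,255,0),-1)
t=np.linspace(0,6.28,40)
cv2.polylines(f,[np.array([P(.065+.019*np.cos(k),.019*np.sin(k),.013) for k in t])],True,(255,255,0),1)
cv2.polylines(f,[np.array([P(-.065+.022*np.cos(k),.022*np.sin(k),.042) for k in t])],True,(255,0,255),1)
p["frame"]=f; save(p,"w9")
```

```text
10.625 [0.4346 0.0228 0.0598] 0.040928939670501076 [ 0.11 -0.02 -0.6 ]
```

View pics/w9.png

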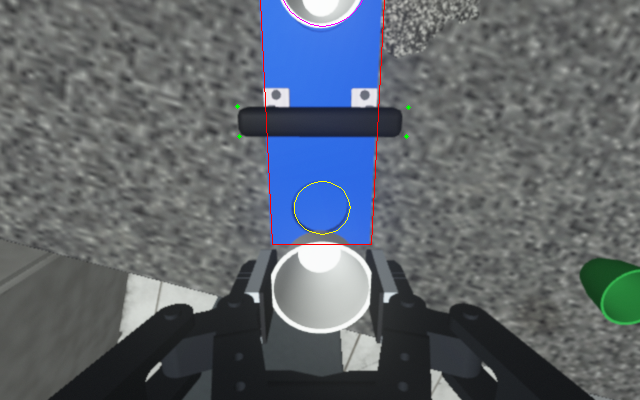

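The overlaid carrier model fits the plate, grip, pocket and far cup to within 1–2 mm, and the held cup lines up with the pocket. I'll lower it gently.

Emit:
jog_arm(plan=[{"delta_pos": [0,-0.1,-2.5],"turn": [0,0,0]},{"delta_pos": [0,0,-2],"turn": [0,0,0]},{"delta_pos": [0,0,-1],"turn": [0,0,0]},{"delta_pos": [0,0,-0.4],"turn": [0,0,0]},{"delta_pos": [0,0,-0.2],"turn": [0,0,0]},{"delta_pos": [0,0,-0.2],"turn": [0,0,0]},{"delta_pos": [0,0,0],"turn": [0,0,0]}])

```text
time: 11.5
position: [0.4341, 0.0222, -0.0037]
ee_rot: [-0.316, 2.057, -2.057]
force: [-0.3, -0.2, 0.2]
gripper_width: 0.0407
```

Emit:
jog_arm(plan=[{"delta_pos": [0,0,-0.2],"turn": [0,0,0]},{"delta_pos": [0,0,-0.1],"turn": [0,0,0]},{"delta_pos": [0,0,0],"turn": [0,0,0]}])

```text
time: 11.88
position: [0.4338, 0.0222, -0.0069]
ee_rot: [-0.316, 2.057, -2.057]
force: [-0.2, -0.9, -0.6]
gripper_width: 0.0414
```

Emit:
jog_arm(plan=[{"delta_pos": [0,0,-0.1],"turn": [0,0,0]},{"delta_pos": [0,0,-0.1],"turn": [0,0,0]},{"delta_pos": [0,0,0],"turn": [0,0,0]}])

```text
time: 12.25
position: [0.4343, 0.0223, -0.0086]
ee_rot: [-0.315, 2.057, -2.057]
force: [-0.5, 0.7, 2.6]
gripper_width: 0.0406
```

It touched down at about 3 N. Opening.

Emit:
jog_arm(plan=[{"delta_pos": [0,0,0],"turn": [0,0,0]},{"delta_pos": [0,0,0],"turn": [0,0,0]},{"delta_pos": [0,0,0],"turn": [0,0,0]},{"delta_pos": [0,0,0],"turn": [0,0,0]}], hand=80)

```text
time: 12.75
position: [0.4339, 0.0222, -0.0089]
ee_rot: [-0.316, 2.057, -2.057]
force: [-0.3, 0.1, -0.4]
gripper_width: 0.0681
```

Emit:
jog_arm(plan=[{"delta_pos": [0,0,2],"turn": [0,0,0]},{"delta_pos": [0,0,4],"turn": [0,0,0]},{"delta_pos": [0,0,5],"turn": [0,0,0]},{"delta_pos": [0,0,4],"turn": [0,0,0]},{"delta_pos": [0,0,0],"turn": [0,0,0]},{"delta_pos": [0,0,0],"turn": [0,0,0]}])

```text
time: 13.5
position: [0.4335, 0.0221, 0.1405]
ee_rot: [-0.317, 2.057, -2.058]
force: [-0.7, 0.4, -0.4]
gripper_width: 0.0683
```

Run:
```python
from h import *
p=read_camera("wrist"); s=readout.get_state(); print(s["time"],np.round(s["position"],4),s["gripper_width"],np.round(s["joint_positions"],2))
f=p["frame"].copy(); y=np.radians(17.4); x=-np.array([np.cos(y),np.sin(y)]); yy=np.array([-x[1],x[0]]); o=np.array([.497,.0403])
P=lambda a,b,z: tuple(int(round(k)) for k in proj(p,[*(o+a*x+b*yy),z]))
for a,b in (((.092,-.035),(.092,.035)),((-.092,.035),(.092,.035)),((-.092,-.035),(.092,-.035))): cv2.line(f,P(*a,.013),P(*b,.013),(255,0,0),1)
for k in ((-.006,-.035),(.006,-.035),(.006,.035),(-.006,.035)): cv2.circle(f,P(*k,.088),2,(0,255,0),-1)
t=np.linspace(0,6.28,40)
for q in (.065,-.065): cv2.polylines(f,[np.array([P(q+.022*np.cos(k),.022*np.sin(k),.042) for k in t])],True,(255,0,0),1)
p["frame"]=f; save(p,"w10")
```

```text
13.55 [0.4332 0.0221 0.1401] 0.0683596047224943 [ 0.46 -0.02 -0.6   1.99 -0.01  1.17 -1.4 ]
```

View pics/w10.png

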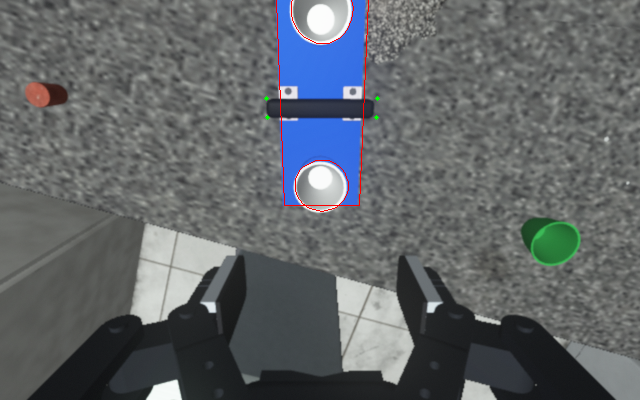

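Both rims coincide with the model's seated rims at px (321,186) and (321,12), so the cup is in the pocket and released. I'll move over the grip and turn the jaws 90° to close along the carrier's x.

Emit:
jog_arm(plan=[{"delta_pos": [0.7,0.2,0],"turn": [0,0,0.174]},{"delta_pos": [0.7,0.2,0],"turn": [0,0,0.174]},{"delta_pos": [0.7,0.2,0],"turn": [0,0,0.174]},{"delta_pos": [0.7,0.2,0],"turn": [0,0,0.174]},{"delta_pos": [0.7,0.2,0],"turn": [0,0,0.174]},{"delta_pos": [0.7,0.2,0],"turn": [0,0,0.174]},{"delta_pos": [0.7,0.2,0],"turn": [0,0,0.174]},{"delta_pos": [0.7,0.2,0],"turn": [0,0,0.174]},{"delta_pos": [0.7,0.2,0],"turn": [0,0,0.174]},{"delta_pos": [0,0,0],"turn": [0,0,0]}])

```text
time: 14.8
position: [0.4964, 0.0404, 0.1398]
ee_rot: [-1.337, 0.988, -0.984]
force: [-0.1, 0.7, 0.3]
gripper_width: 0.0687
```

Run:
```python
from h import *
p=read_camera("wrist"); s=readout.get_state(); M=R.from_rotvec(s["ee_rot"]).as_matrix(); print(s["time"],np.round(s["position"],4),np.round(M.tolist(),3),np.degrees(np.arctan2(M[1,2],M[0,2])),np.round(s["joint_positions"],2))
f=p["frame"].copy(); y=np.radians(17.4); x=-np.array([np.cos(y),np.sin(y)]); yy=np.array([-x[1],x[0]]); o=np.array([.497,.0403])
P=lambda a,b,z: tuple(int(round(k)) for k in proj(p,[*(o+a*x+b*yy),z]))
for k in ((-.006,-.035),(.006,-.035),(.006,.035),(-.006,.035)): cv2.circle(f,P(*k,.088),2,(0,255,0),-1)
t=np.linspace(0,6.28,40)
for q in (.065,-.065): cv2.polylines(f,[np.array([P(q+.022*np.cos(k),.022*np.sin(k),.042) for k in t])],True,(255,0,0),1)
p["frame"]=f; save(p,"w11")
```

```text
14.85 [0.4962 0.0403 0.14  ] [[ 0.292 -0.002  0.956]
 [-0.956  0.001  0.292]
 [-0.001 -1.    -0.002]] 16.98296660716262 [ 0.45  0.15 -0.67  1.84  0.1   1.19  0.05]
```

View pics/w11.png

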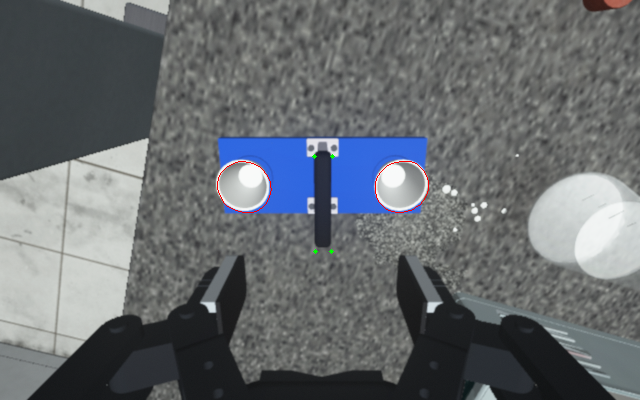

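The bar is at px (322,198), midway between the open fingers, and both cups fit the overlay. Descending.

Emit:
jog_arm(plan=[{"delta_pos": [0.1,0.1,-4],"turn": [0,0,0]},{"delta_pos": [0,0,-3.5],"turn": [0,0,0]},{"delta_pos": [0,0,-2],"turn": [0,0,0]},{"delta_pos": [0,0,-0.7],"turn": [0,0,0]},{"delta_pos": [0,0,-0.3],"turn": [0,0,0]},{"delta_pos": [0,0,0],"turn": [0,0,0]}])

```text
time: 15.6
position: [0.4983, 0.0413, 0.0367]
ee_rot: [-1.335, 0.985, -0.987]
force: [0.5, 0.4, 0.5]
gripper_width: 0.0685
```

Emit:
jog_arm(plan=[{"delta_pos": [0,0,0],"turn": [0,0,0]},{"delta_pos": [0,0,0],"turn": [0,0,0]},{"delta_pos": [0,0,0],"turn": [0,0,0]},{"delta_pos": [0,0,0],"turn": [0,0,0]},{"delta_pos": [0,0,0],"turn": [0,0,0]},{"delta_pos": [0,0,0],"turn": [0,0,0]},{"delta_pos": [0,0,0],"turn": [0,0,0]},{"delta_pos": [0,0,0],"turn": [0,0,0]}], hand=0, grip_force=60)

```text
time: 16.6
position: [0.4981, 0.0412, 0.0365]
ee_rot: [-1.336, 0.985, -0.986]
force: [-2.5, -0.5, 6.8]
gripper_width: 0.0109
```

Emit:
jog_arm(plan=[{"delta_pos": [0,0,0.2],"turn": [0,0,0]},{"delta_pos": [0,0,0.3],"turn": [0,0,0]},{"delta_pos": [0,0,0.5],"turn": [0,0,0]},{"delta_pos": [0,0,0.3],"turn": [0,0,0]},{"delta_pos": [0,0,0.2],"turn": [0,0,0]},{"delta_pos": [0,0,0],"turn": [0,0,0]},{"delta_pos": [0,0,0],"turn": [0,0,0]}])

```text
time: 17.48
position: [0.4978, 0.0412, 0.051]
ee_rot: [-1.336, 0.986, -0.985]
force: [-0.4, -0.1, -3.7]
gripper_width: 0.0106
```

Run:
```python
from h import *
p=read_camera("wrist"); s=readout.get_state(); print(s["time"],np.round(s["position"],4),s["gripper_width"],np.round(s["force"],2),np.round(s["wrist_torque"],2)); save(p,"w12")
for n in("scene",):
  q=read_camera(n); u,v=proj(q,[.497,.04,.05]).astype(int); g=cv2.resize(q["frame"][v-45:v+45,u-60:u+60],None,fx=3.3,fy=3.3,interpolation=cv2.INTER_CUBIC)
w=cv2.resize(p["frame"][90:390,120:520],None,fx=1,fy=1); H=297
cv2.imwrite("pics/c12.png",np.hstack([w[:297],g[:297]])[:,:,::-1])
```

```text
17.525 [0.4978 0.0412 0.051 ] 0.010548681515899194 [ 0.2  -0.46 -4.24] [-0.03 -0.05  0.01]
```

The wrist carries -4.2 N, which matches the carrier plus two crucibles at 0.43–0.44 kg, and the moment is about zero. I'll lift smoothly to about 10 cm.

Emit:
jog_arm(plan=[{"delta_pos": [0,0,0.5],"turn": [0,0,0]},{"delta_pos": [0,0,1],"turn": [0,0,0]},{"delta_pos": [0,0,1.5],"turn": [0,0,0]},{"delta_pos": [0,0,1.5],"turn": [0,0,0]},{"delta_pos": [0,0,1.5],"turn": [0,0,0]},{"delta_pos": [0,0,1.2],"turn": [0,0,0]},{"delta_pos": [0,0,0.8],"turn": [0,0,0]},{"delta_pos": [0,0,0.4],"turn": [0,0,0]},{"delta_pos": [0,0,0.1],"turn": [0,0,0]},{"delta_pos": [0,0,0],"turn": [0,0,0]}])

```text
time: 18.82
position: [0.4977, 0.0412, 0.1358]
ee_rot: [-1.337, 0.986, -0.985]
force: [-0.1, 0.7, -4.1]
gripper_width: 0.0107
```

Emit:
jog_arm(plan=[{"delta_pos": [0,0,0],"turn": [0,0,0]},{"delta_pos": [0,0,0],"turn": [0,0,0]},{"delta_pos": [0,0,0],"turn": [0,0,0]},{"delta_pos": [0,0,0],"turn": [0,0,0]}])

```text
time: 19.32
position: [0.4979, 0.0413, 0.1361]
ee_rot: [-1.336, 0.985, -0.985]
force: [0.4, 0.3, -4.5]
gripper_width: 0.0104
```

Run:
```python
from h import *
s=readout.get_state(); M=R.from_rotvec(s["ee_rot"]).as_matrix(); print(s["time"],np.round(s["position"],4),s["gripper_width"],np.round(s["force"],2),np.round(s["wrist_torque"],2),np.abs(s["dq"]).max(),"tool tilt",np.degrees(np.arccos(-M[2,1])))
L=s["position"][2]-.0365
p=read_camera("wrist"); y=np.radians(17.4); x=-np.array([np.cos(y),np.sin(y)])
o=np.array([.497,.0403])+[0,0]
print("lift",L)
for q in (.065,-.065): print("pred rim px",proj(p,[*(o+q*x),.042+L]), "rim half-width px", proj(p,[*(o+(q+.022)*x),.042+L])[0]-proj(p,[*(o+q*x),.042+L])[0])
for r in finder.regions_of(p,"crucible_loose")[:4]:
    c=cv2.fitEllipse(cv2.findContours(r["region"].astype(np.uint8),0,1)[0][0]); v,u=np.nonzero(r["region"])
    print("wrist",round(r["p"],2),np.round(r["extent"],1),np.round([*c[0],*c[1]],1),np.round(p["frame"][v,u].mean(0)),np.round(toplane(p,*c[0],.042+L),4))
f=cv2.cvtColor(p["frame"],cv2.COLOR_RGB2HSV); m=((f[...,0]>105)&(f[...,0]<130)&(f[...,1]>150)&(f[...,2]>60)).astype(np.uint8); v,u=np.nonzero(m); print("blue px box",u.min(),u.max(),v.min(),v.max())
P=lambda a,b: np.round(proj(p,[*(o+a*x+b*np.array([-x[1],x[0]])),.013+L]),1); print("pred corners",[P(a,b).tolist() for a in(-.092,.092) for b in(-.035,.035)])
print("rim u-scan",blue(p,.013+L))
save(p,"w13"); q=read_camera("scene")
for r in finder.regions_of(q,"crucible_loose")[:4]: print("scene",round(r["p"],2),np.round(r["extent"],1))
for k in (.065,-.065): print(proj(q,[*(o+k*x),.03+L]))
for n in ("petri","stopper","mortar","marker_black","timer"):
    for r in finder.regions_of(q,n)[:1]: v,u=np.nonzero(r["region"]); print(n,np.round(r["extent"],1))
```

```text
19.325 [0.4979 0.0413 0.1361] 0.01042167487040078 [ 0.37  0.32 -4.5 ] [-0.03 -0.04  0.04] 0.0008825485786063127 tool tilt 0.0038326900337240853
lift 0.09960560205673644
pred rim px [199.55953934 241.44225481] rim half-width px -40.89205281015077
pred rim px [441.01536565 240.79605791] rim half-width px -40.840241631036236
wrist 0.94 [158.8 192.1  78.7  80. ] [199.8 233.7  77.8  83. ] [196. 200. 200.] [0.4342 0.0254 0.1416]
blue px box 165 476 160 268
pred corners [[476.7, 165.2], [461.7, 270.6], [163.5, 166.0], [179.2, 271.3]]
rim u-scan (array([0.49649469, 0.04299852]), (182.90049743652344, 71.19471740722656), 17.256763458251953)
scene 0.74 [384.3 203.3  15.5  17.2]
scene 0.54 [327.  210.   12.9  16.2]
[333.16545185 215.69750215]
[298.11676044 192.4381606 ]
petri [446.8 180.   15.8  14.9]
stopper [324.8 208.   15.8  18.8]
mortar [200.3 226.   34.7  34.4]
marker_black [183.2 293.2  58.4   6.3]
timer [370.  158.8  23.   17.4]
```

Run:
```python
from h import *
import time
p=read_camera("wrist"); f=p["frame"]; h=cv2.cvtColor(f,cv2.COLOR_RGB2HSV)
m=((h[...,1]<45)&(h[...,2]>125)).astype(np.uint8)
for u0 in (200,440):
    k=np.zeros_like(m); k[170:300,u0-55:u0+55]=m[170:300,u0-55:u0+55]
    n,l,st,c=cv2.connectedComponentsWithStats(k); i=1+st[1:,4].argmax()
    e=cv2.minEnclosingCircle(np.argwhere(l==i)[:,::-1].astype(np.float32)); print(u0,st[i],np.round(c[i],1),e, toplane(p,*e[0],.1416))
s=readout.get_state(); print(s["time"],np.round(s["position"],4),np.round(s["force"],1),s["gripper_width"])
```

```text
200 [ 149  199   91   78 5070] [198.7 235.9] ((195.40325927734375, 235.92626953125), 46.505043029785156) [0.4322351  0.02337859 0.1416    ]
440 [ 401  198   86   85 5126] [442.7 236.6] ((450.923828125, 239.9409637451172), 50.60651779174805) [0.56395652 0.06176313 0.1416    ]
19.825 [0.498  0.0412 0.1362] [ 0.   0.3 -3.9] 0.01102116477983096
```

Both cups look symmetric in the carrier, at px (199,236) and (443,237) with equal areas. The load is steady, so I'm handing in.

```bash
python3 -c "
from cell import order,readout
print(order.sign_off()); s=readout.get_state(); print(s['time'],s['position'],s['gripper_width'],s['force'])"
```

```text
the job is handed in; nothing more can be done
None
the job is handed in; nothing more can be done
```

The loose white crucible is in the carrier's empty pocket. The carrier is lifted about 10 cm by its cross grip and held there, and I handed the job in at about 20 s of the 48 s. No verdict was reported.

**First grasp:** it closed above the rim without touching the cup. The fingertips turned out to sit about 25 mm higher than the reported TCP. I worked this out from the wrist pictures, lowered the hand in small steps while watching the force, and the second grasp held.

**Placing:** the crucible touched down at about 3 N. After I let go, the picture showed its rim on the model outline for a seated crucible.

**Last checks before hand-in:**
- **Lift:** 99.6 mm by the TCP reading, with the tool vertical to within 0.01 degrees and the joints practically at rest.
- **Load:** 4 to 4.5 N with almost no moment, which fits the carrier and both crucibles.
- **Carrier:** its plate measured 183 x 71 mm at that height, which fits a level carrier.
- **Crucibles:** both cups showed about equal areas, evenly placed about the grip.

**Weaker or disagreeing checks:**
- After the lift, the plate and cups lay about 2–4 mm off my prediction along the carrier's y.
- The network found only one of the two cups in the last wrist picture, so I checked the other by its white pixels.
- In the last scene picture the network put "stopper" on the crucible, so I have no final check of the stopper. The other bystanders showed within a few pixels of their starting positions.
- I had used up the picture views, so the final state was checked by numbers only.

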